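Change over the lidded boxes on a dessert counter

ROBOT

A 6-joint arm with a two-finger parallel gripper is mounted at the origin on the work surface. World frame = base frame: x ahead of the robot, y to its left, z up, the work surface at z = 0. Lengths are in mm, angles in rad, forces in N, time in s.
With the tool pointing down it reaches from about 275 to 725 mm from the base axis. Payload 5.6 kg.
Tool frame: the origin (TCP) lies between the finger pads; the fingertips stand 19 mm ahead of it and the grasp point (between the pads) is the TCP (manip.tips_ahead is the distance from the TCP to the fingertips, in mm); z points along the fingers, y is the direction in which the jaws open and shut (so a half turn about z gives the same grasp; the last joint's range is limited). The gripper opens to 85 mm and grips with 20 to 120 N. Pads are 22 mm wide; open, the fingers measure 114 mm over their backs; the gripper's body (76 mm by 85 mm) begins 54 mm behind the grasp point. The pads swing forward as they close: fully open they stand 13 mm farther back than shut.
Start: joints at [1.453, 0.255, 0.108, 0, -1.424, -0.285], TCP at [215.571, 505.986, 223.583] pointing down, gripper open.
Joint ranges: [-2.95, 2.95], [-1.21, 1.97], [-1.09, 1.5], [-2.87, 1.71], [-2.94, -0.07], [-3.05, 3.05]. Speed limits (rad/s): [2.57, 2.57, 3.14, 3.14, 3.14, 3.14].

INTERFACE

Orientations are given as a unit quaternion [w, x, y, z].
In Python, from workcell import manip, viewer gives the robot as it stands.
- The arm moves only by the shell command python3 -m creep 'ROWS'. ROWS is JSON, a list of rows, each a list of 7 numbers: the shift along the world's x, y, z in cm, then the turn, a rotation vector about the world's x, y, z in degrees, then the closure, from -1 (fully open) to 1 (shut), so that 0 is half open. In form: [[x, y, z, ax, ay, az, jaw], ...]. A call has 1 to 12 rows; each row is the pose to reach, as a shift and turn from the pose commanded when the call began; what a row does not reach only later rows make up. A row lasts 1/12 s, in which the tool goes at most 41.7 mm and 7.16 degrees, less where a joint would pass 70% of its speed; a pose out of reach is approached as far as the arm can. A call with a gripper value outside its range is refused whole. The fingers move at their own pace and stop on an object; the grip force is fixed at half the most. Time passes only in rows, so rows that repeat a pose let the fingers close. It gives the time, the measured TCP pose, the force and the opening at its end, in the units of the state.
- manip.state(): the state, without advancing time (a new reading comes with each control period).
- viewer.snapshot(name): name is "scene" or "top" or "wrist"; returns the picture (420x560x3 uint8, red, green, blue); there is no depth.
- viewer.camera_model(name): a dict with "vertical_fov" (degrees; the focal length in pixels is half the picture's height over the tangent of half this angle, whatever the lens; pixels are square), "cx", "cy" (the principal point, pixels), "eye" and "attitude" of the camera in the world. Camera axes: x right, y down, z forward; pixel columns grow to the right and rows downward; lengths in mm; the calibration is good to about 2 mm. A picture is of the moment at which its call begins: read the wrist's pose just before it. camera_model takes no time and is no camera call; for the wrist camera it gives the pose at the moment of the call.
- manip.sign_off(): hands the job in, once; it reports no verdict.
The state is a dict: "t": time; "q": joint angles; "joint_velocities": joint speeds; "tau": joint torques, N m; "eef_pos": TCP position; "orientation": TCP orientation; "ft_force": force on the tool from outside, world axes, zero at the start; "wrist_torque": the same for the moment, N m; "finger_gap": finger opening in mm.
Only numpy, scipy, OpenCV 4.12 (cv2) and the standard library are available. Lean on these libraries where they do the work, as an engineer would, in place of code of your own. Each camera call takes 0.05 s, during which the arm holds its last target.

TASK

Change the dessert counter over from sugar to spoons: with the fingertips, gently push the wide box's lid up and over until it leans back fully open and stays there by itself, and push the narrow box's open lid up and towards its front, over its balance point so that it falls shut. Nothing needs gripping: do not lift, tip or shove the boxes, and leave the cups and everything else on the counter where they stand.

Things in the scene. Friction and masses are not known exactly. Their poses are not given: they have to be found in the camera images.
- wide_box: loose, heavy (1.3 kg), open-topped white box with a hinged metal lid: 110 mm deep (its x), 170 mm wide (its y), 80 mm high; the wider of the two; spoons inside. It stands on the counter, weighted but not fixed. Origin under its centre, z up; its front looks along its own -x, which points to the robot's right side of the counter (anywhere from obliquely towards the robot to obliquely away from it), and the hinge runs along the top edge of its opposite, rear side
- wide_lid (a joint): angle of the wide box's lid in rad: 0 = shut, 1.57 = upright, 1.95 = fully open against its stop, leaning back beyond the box. Starts shut. The lid (110 mm x box width x 6 mm, 0.12 to 0.2 kg) swings freely: left alone it falls shut from below about 1.43, falls back open from above about 1.58, and may just balance in between
- wide_hinge (a point): middle of the hinge axis of the wide box's lid, on the rear top edge of the box (55 mm behind the box centre, 80.5 mm above the counter); moves with the lid only in rotation. Its own y runs along the hinge; the shut lid's underside lies level with it and reaches 110 mm to its own -x
- wide_lip (a point): middle of the free edge of the finger lip of the wide box's lid. The lip is a strip 26 mm long, 4 mm thick and 160 mm wide that flares from the lid's front edge outward and upward at 45 deg (lid shut), so that fingertips slanted down from the front fit under it. With the lid shut the point is 128 mm in front of the hinge and 20 mm above it; with the lid open it sticks out backward, about 67 mm behind the hinge and 111 mm above it
- narrow_box: loose, heavy (1.3 kg), open-topped white box with a hinged metal lid: 110 mm deep (its x), 105 mm wide (its y), 80 mm high; the narrower of the two; paper sugar sticks inside. It stands on the counter, weighted but not fixed. Origin under its centre, z up; its front looks along its own -x, which points to the robot's right side of the counter (anywhere from obliquely towards the robot to obliquely away from it), and the hinge runs along the top edge of its opposite, rear side
- narrow_lid (a joint): angle of the narrow box's lid in rad: 0 = shut, 1.57 = upright, 1.95 = fully open against its stop, leaning back beyond the box. Starts open. The lid (110 mm x box width x 6 mm, 0.12 to 0.2 kg) swings freely: left alone it falls shut from below about 1.43, falls back open from above about 1.58, and may just balance in between
- narrow_hinge (a point): middle of the hinge axis of the narrow box's lid, on the rear top edge of the box (55 mm behind the box centre, 80.5 mm above the counter); moves with the lid only in rotation. Its own y runs along the hinge; the shut lid's underside lies level with it and reaches 110 mm to its own -x
- narrow_lip (a point): middle of the free edge of the finger lip of the narrow box's lid. The lip is a strip 26 mm long, 4 mm thick and 95 mm wide that flares from the lid's front edge outward and upward at 45 deg (lid shut), so that fingertips slanted down from the front fit under it. With the lid shut the point is 128 mm in front of the hinge and 20 mm above it; with the lid open it sticks out backward, about 67 mm behind the hinge and 111 mm above it
- cup_mid: loose dessert cup (dark beans, clear flat lid), 76 mm wide, 74 mm high, standing in the gap between the two boxes; origin under its centre; bystander
- cup_back: another such dessert cup (76 mm wide, 74 mm high) behind the boxes; bystander
- cup_left: another such dessert cup (76 mm wide, 74 mm high) to the left; bystander
- napkins: loose dark napkin holder, 70 x 120 x 56 mm, on the right; origin under its centre; bystander
- syrup: loose amber jar with a white cap and a plain paper label, 60 mm wide, 75 mm high, behind the boxes; origin under its centre; bystander
- coin_tray: loose flat black coin tray, 130 x 180 x 18 mm, near right; origin under its centre; bystander
- spoon: loose spoon lying on the counter, near left; bystander
Not all that is in view belongs to the job. Leave any yellow look-alike of the wide_box alone.

How it is judged (in metres and radians):
At the end, for the whole second after the job is handed in: The wide box's lid rests open beyond 1.8 rad and the narrow box's lid is shut (below 0.05 rad), both at rest, both boxes flat on the counter within 30 mm of where they stood (value of joint wide_lid above 1.8 rad and value of joint narrow_lid below 0.05 rad and velocity of joint wide_lid between -0.05 and 0.05 rad/s and velocity of joint narrow_lid between -0.05 and 0.05 rad/s and height (world z) of each of wide_box, narrow_box below 0.005 m and distance of each of wide_box, narrow_box from where it was at the start of the episode below 0.03 m); the robot touches nothing.
It fails at once if a lid is forced: the fingers press on it with more than 15 N (contact force between the fingers and wide_lid above 15 N or contact force between the fingers and narrow_lid above 15 N).
It fails at once if the wide box is lifted, tipped or shoved more than 30 mm (height (world z) of wide_box above 0.012 m or angle between wide_box's own z axis and vertical above 0.15 rad or distance of wide_box from where it was at the start of the episode above 0.03 m).
It fails at once if the narrow box is lifted, tipped or shoved more than 30 mm (height (world z) of narrow_box above 0.012 m or angle between narrow_box's own z axis and vertical above 0.15 rad or distance of narrow_box from where it was at the start of the episode above 0.03 m).
It fails at once if a bystander is moved more than 30 mm, lifted or knocked over (distance of any of cup_mid, cup_back, cup_left, napkins, syrup, coin_tray, spoon from where it was at the start of the episode above 0.03 m or angle between any of cup_mid, cup_back, cup_left, napkins, syrup, coin_tray's own z axis and vertical above 0.4 rad).
It also fails if it takes over 61 s, if anything falls off the work surface, if the arm or the gripper's body presses on something with over 40 N, if the wrist force passes 120 N, or if a joint passes its speed limit or range.

## Working session

There is one attempt and no reset: what is moved stays moved. The work goes in short steps, Python scripts to look and compute and a shell command to move; the robot and the scene stay as the last step left them, time stands still between calls to the robot, and variables do not carry over. Pictures are saved under pics/ and viewed, and the job is handed in when it is done.

```bash
ls; mkdir -p pics; python3 - <<'E'
from workcell import manip, viewer
import cv2
print(manip.state())
for n in ("scene","top","wrist"):
    print(n,viewer.camera_model(n))
    cv2.imwrite(f"pics/{n}0.png",viewer.snapshot(n)[:,:,::-1])
E
```

```text
pics
{'t': 0.0, 'q': array([ 1.45262506e+00,  2.55761797e-01,  1.07004361e-01, -4.91498831e-04,
       -1.42390508e+00, -2.84600771e-01]), 'joint_velocities': array([ 0.00094861, -0.00030646, -0.00161334, -0.00056158,  0.00068624,
       -0.00261171]), 'tau': array([-5.43130300e-04, -3.86632740e+01,  2.37941623e+01,  5.36501974e+00,
       -6.10183473e-03,  1.39191240e-06]), 'eef_pos': array([215.323232  , 505.54004269, 222.68538252]), 'orientation': array([ 9.50071001e-04,  9.79782581e-01, -2.00062901e-01, -1.64670342e-04]), 'ft_force': array([-0.34091062, -0.11550483, -0.05877399]), 'wrist_torque': array([ 0.00565557,  0.01395909, -0.03964452]), 'finger_gap': 85.43321117861746}
scene {'vertical_fov': 54.58026272757139, 'cx': 284.1496118471194, 'cy': 214.17245823188784, 'eye': array([943.43484429, 649.15685398, 894.97459508]), 'attitude': array([-0.10210581,  0.24903219,  0.89526189, -0.35505424])}
top {'vertical_fov': 55.59165286570226, 'cx': 277.14100922305784, 'cy': 210.62117399747723, 'eye': array([ 259.52646102,    4.70419057, 1401.69978931]), 'attitude': array([ 0.07623861, -0.66236249,  0.74039651, -0.08530309])}
wrist {'vertical_fov': 64.72469205758374, 'cx': 281.4705605873538, 'cy': 205.80156132756397, 'eye': array([281.2271718 , 477.60293634, 373.18412903]), 'attitude': array([-0.08078228, -0.5452919 ,  0.82545654,  0.12145973])}
```

View pics/scene0.png

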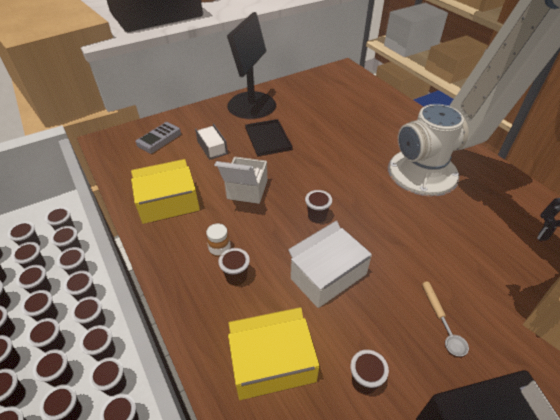

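View pics/top0.png

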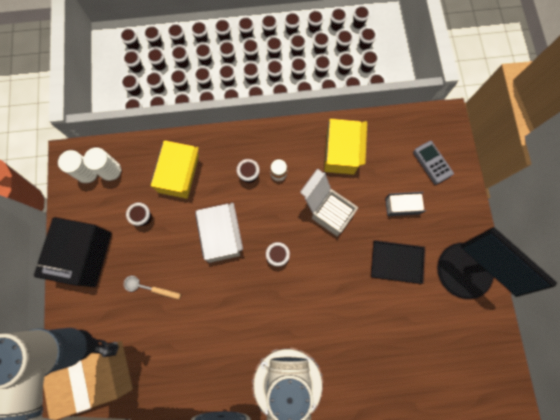

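View pics/wrist0.png

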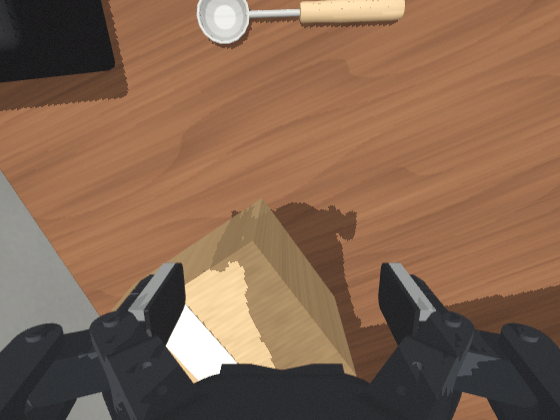

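```bash
python3 - <<'E'
import cv2
t=cv2.imread("pics/top0.png");s=cv2.imread("pics/scene0.png")
def c(im,x,y,w,h,n,k):
    o=cv2.resize(im[y:y+h,x:x+w],None,fx=k,fy=k,interpolation=cv2.INTER_CUBIC)
    for i in range(0,w,10):
        cv2.line(o,(i*k,0),(i*k,6 if i%50 else 14),(0,255,0),1)
        if i%20==0: cv2.putText(o,str(x+i),(i*k,22),0,.35,(0,255,0),1)
    for i in range(0,h,10):
        cv2.line(o,(0,i*k),(6,i*k),(0,255,0),1)
        if i%20==0: cv2.putText(o,str(y+i),(8,i*k+4),0,.35,(0,255,0),1)
    cv2.imwrite(f"pics/{n}.png",o)
c(t,180,190,80,80,"tw",7);c(t,290,160,80,80,"tn",7)
c(s,275,215,110,95,"sw",6);c(s,205,145,80,70,"sn",8)
E
```

```text
(no output)
```

View pics/tw.png

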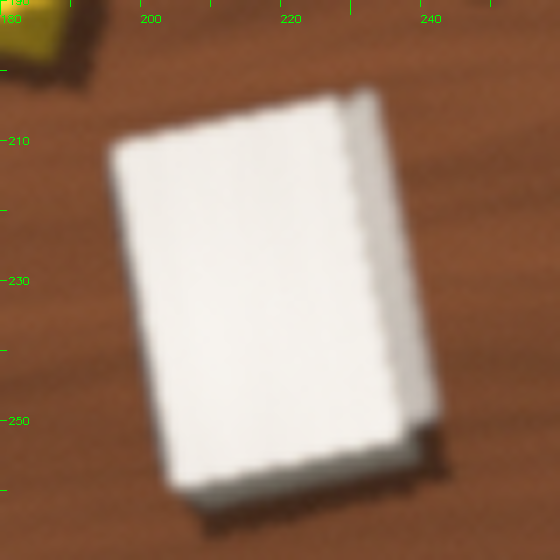

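View pics/tn.png

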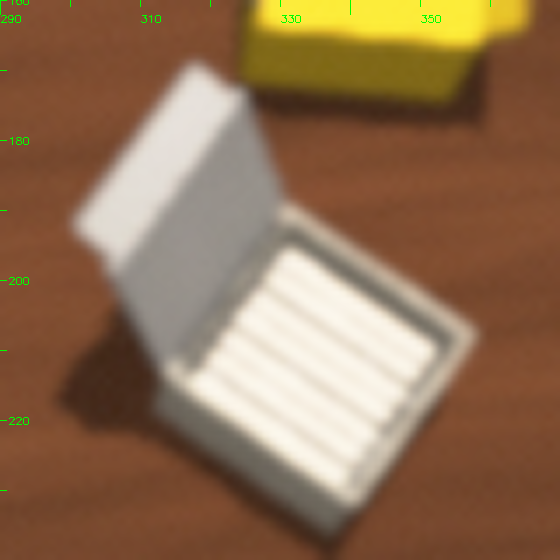

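View pics/sw.png

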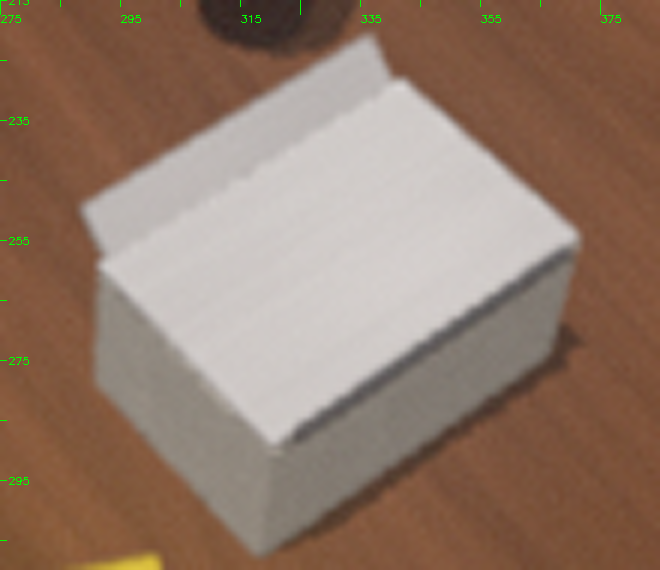

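View pics/sn.png

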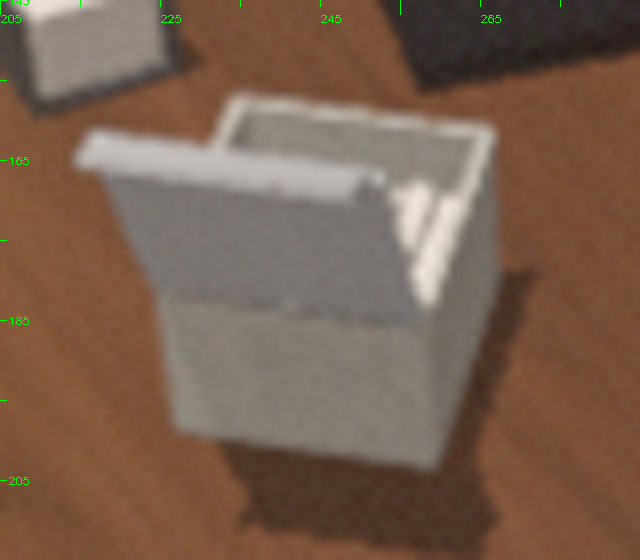

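```bash
cat > h.py <<'E'
import numpy as np
from scipy.spatial.transform import Rotation as R
from scipy.optimize import least_squares
def rot(q): return R.from_quat([q[1],q[2],q[3],q[0]])
def proj(m,P):
    p=rot(m["attitude"]).inv().apply(np.atleast_2d(P)-m["eye"])
    f=210/np.tan(np.radians(m["vertical_fov"])/2)
    return np.c_[m["cx"]+f*p[:,0]/p[:,2],m["cy"]+f*p[:,1]/p[:,2]]
def ray(m,uv,z):
    f=210/np.tan(np.radians(m["vertical_fov"])/2)
    d=rot(m["attitude"]).apply([(uv[0]-m["cx"])/f,(uv[1]-m["cy"])/f,1])
    return m["eye"]+d*(z-m["eye"][2])/d[2]
def w(p,L):
    L=np.atleast_2d(L).astype(float)
    return R.from_euler('z',p[2]).apply(L)+[p[0],p[1],0]
def fit(obs,p0):  # obs: (model, local, uv)
    def r(p): return np.concatenate([(proj(m,w(p,l))[0]-uv)*np.array([1,1]) for m,l,uv in obs])
    s=least_squares(r,p0,x_scale=[100,100,1],loss='soft_l1'); return s.x,r(s.x).reshape(-1,2)
E
python3 - <<'E'
from h import *
from workcell import viewer
T=viewer.camera_model("top");S=viewer.camera_model("scene")
np.set_printoptions(precision=1,suppress=True)
# local: front=-x. front points world -y => local x = +y world => yaw~90deg; local y = -x world
W=[(T,[55,-85,86.5],(196,211)),(T,[-55,-85,86.5],(228.6,203.9)),(T,[55,85,86.5],(205,259.6)),(T,[-55,85,86.5],(237.9,253.3)),
(T,[-73,-80,100.5],(233.9,202.9)),(T,[-73,80,100.5],(242.6,249.7)),
(S,[-55,85,86.5],(342,228.3)),(S,[-55,-85,86.5],(292,259.5)),(S,[55,-85,86.5],(320.8,288.8)),(S,[55,85,86.5],(371.3,254.7)),(S,[55,-85,0],(318,307.3))]
h=52.5
N=[(T,[55,-h,80],(330.7,189.3)),(T,[-55,-h,80],(358.3,207.6)),(T,[-55,h,80],(340.7,231)),(T,[55,h,80],(313.6,212.4)),(T,[-55,h,0],(337.6,237.1)),
(S,[55,-h,80],(226,182.5)),(S,[55,h,80],(258,185)),(S,[55,-h,0],(227.2,198.8)),(S,[55,h,0],(259.7,203.5)),(S,[-55,-h,80],(234.7,157.1)),(S,[-55,h,80],(266.9,161.3))]
for n,O,p0 in (("W",W,[430,180,1.57]),("N",N,[480,-130,1.0])):
    for sub,o in (("all",O),("T",[k for k in O if k[0] is T]),("S",[k for k in O if k[0] is S])):
        p,r=fit(o,p0);print(n,sub,p[:2],round(p[2],3))
        if sub=="all":
            print(r.round(1).tolist());
            print(" hinge",w(p,[55,0,80.5])," lipShut",w(p,[-73,0,100.5])," lipOpen",w(p,[122,0,191.5])," -x dir",w([0,0,p[2]],[-1,0,0]))
# bystanders
for n,c,z in (("cup_mid",(277.5,253),74),("cup_back",(247.5,169.5),74),("syrup",(278.5,168),75),("cup_left",(138,213),74),("napkins",(405,203),56),("tray",(398,262),18)):
    print(n,ray(T,c,z))
print("cup_mid S",ray(S,(319,199),74))
for c in ((330,120),(366,122),(361,170),(328,165)): print("yel",ray(T,c,80))
E
```

```text
W all [515.6 181.4] 1.677
[[-0.3, -0.1], [-1.1, 0.2], [-0.5, 0.4], [-0.7, -0.5], [-1.3, 0.5], [-0.7, -0.1], [-0.3, -1.2], [-0.8, -1.5], [-0.5, -0.6], [0.3, -1.4], [-0.2, 0.1]]
 hinge [[509.8 236.   80.5]]  lipShut [[523.4 108.8 100.5]]  lipOpen [[502.6 302.7 191.5]]  -x dir [[ 0.1 -1.   0. ]]
W T [515.6 178.8] 1.671
W S [516.5 184. ] 1.677
N all [ 544.2 -226.2] 0.837
[[-0.3, 0.2], [-1.2, -0.0], [-0.6, 1.2], [-0.4, 1.3], [-0.9, -0.9], [-1.7, -3.0], [0.5, -0.9], [-0.4, -0.2], [-0.2, -0.3], [-0.5, -0.3], [-0.4, -0.4]]
 hinge [[ 581.  -185.4   80.5]]  lipShut [[ 495.3 -280.5  100.5]]  lipOpen [[ 625.9 -135.6  191.5]]  -x dir [[-0.7 -0.7  0. ]]
N T [ 545.4 -228.9] 0.83
N S [ 544.4 -223. ] 0.836
cup_mid [422.9 -14.9  74. ]
cup_back [726.2  57.1  74. ]
syrup [719.3 -51.6  75. ]
cup_left [612.  443.7  74. ]
napkins [ 549.4 -476.1   56. ]
tray [ 352.5 -426.9   18. ]
cup_mid S [420.1 -11.2  74. ]
yel [ 877.8 -255.8   80. ]
yel [ 855.7 -383.3   80. ]
yel [ 678.3 -336.7   80. ]
yel [ 709.4 -224.8   80. ]
```

```bash
python3 -m creep '[[0,0,4,0,0,0,1],[0,0,8,0,0,0,1],[4,-3,10,0,0,0,1],[7,-6,10,0,0,0,1],[10,-9,10,0,0,0,1],[12,-12,10,0,0,10,1],[14,-16,10,0,0,17,1],[16,-20,10,0,0,24,1],[18,-23,10,0,0,31,1],[20,-26,10,0,0,38,1],[22,-29,10,0,0,45,1],[24,-32,10,0,0,52,1]]'; python3 -c "
from workcell import manip
s=manip.state();print(s['q'].round(3),manip.tips_ahead,s['orientation'])"
```

```text
t: 1.15
eef_pos: [445.2, 201.0, 323.6]
orientation: [-0.0, 0.981, 0.193, -0.0]
ft_force: [0.2, 0.2, -0.2]
finger_gap: 0.2
[ 0.746  0.123  0.194 -0.    -1.642  1.215] 19.0 [-5.24819155e-05  9.81117433e-01  1.93412962e-01 -8.28230954e-05]
```

```bash
cat >> h.py <<'E'
RR=R.from_euler
def Rfk(q,s):
    A=RR('z',q[0])*RR('y',q[1]-q[2])*RR('x',s*q[3])*RR('y',-q[4])*RR('x',-q[5])
    return A
def Rtool(f,tau,side=1):  # f=box front dir; fingers point against f, tilt tau from vertical
    f=np.array([f[0],f[1],0.]);f/=np.linalg.norm(f)
    d=-f*np.sin(tau)-np.array([0,0,1])*np.cos(tau)
    x=side*(np.sin(tau)*np.array([0,0,1])-np.cos(tau)*f)
    return R.from_matrix(np.c_[x,np.cross(d,x),d])
E
python3 - <<'E'
from h import *
from workcell import manip
s=manip.state();Rt=rot(s['orientation']);q=s['q']
C=Rfk(q,1).inv()*Rt
print(C.as_matrix().round(2))
f=(0.106,-.994)
for tau in (45,55):
 for side in (1,-1):
  for q1 in (-.15,0.15):
   for phi in (-.3,0,.3):
    M=(RR('z',q1)*RR('y',phi)).inv()*Rtool(f,np.radians(tau),side)*C.inv()
    a,b,c=M.as_euler('XYX')
    for a_,b_ in ((a,b),(a+np.pi,-b)):
      c_=c if a_==a else c+np.pi
      w_=lambda x:(x+np.pi)%(2*np.pi)-np.pi
      if b_>0: print(tau,side,q1,phi,"sq4 %.2f q5 %.2f q6 %.2f"%(w_(a_),-b_,w_(-c_)))
E
```

```text
[[ 0.  0.  1.]
 [-1. -0.  0.]
 [ 0. -1.  0.]]
45 1 -0.15 -0.3 sq4 0.83 q5 -1.96 q6 3.10
45 1 -0.15 0 sq4 0.77 q5 -1.75 q6 -2.96
45 1 -0.15 0.3 sq4 0.75 q5 -1.53 q6 -2.75
45 1 0.15 -0.3 sq4 0.80 q5 -1.75 q6 2.90
45 1 0.15 0 sq4 0.79 q5 -1.54 q6 3.11
45 1 0.15 0.3 sq4 0.81 q5 -1.33 q6 -2.96
45 -1 -0.15 -0.3 sq4 0.83 q5 -1.96 q6 -0.04
45 -1 -0.15 0 sq4 0.77 q5 -1.75 q6 0.18
45 -1 -0.15 0.3 sq4 0.75 q5 -1.53 q6 0.39
45 -1 0.15 -0.3 sq4 0.80 q5 -1.75 q6 -0.24
45 -1 0.15 0 sq4 0.78 q5 -1.54 q6 -0.03
45 -1 0.15 0.3 sq4 0.81 q5 -1.33 q6 0.19
55 1 -0.15 -0.3 sq4 1.02 q5 -1.95 q6 3.03
55 1 -0.15 0 sq4 0.94 q5 -1.78 q6 -2.99
55 1 -0.15 0.3 sq4 0.92 q5 -1.60 q6 -2.75
55 1 0.15 -0.3 sq4 0.97 q5 -1.71 q6 2.87
55 1 0.15 0 sq4 0.96 q5 -1.53 q6 3.12
55 1 0.15 0.3 sq4 0.99 q5 -1.37 q6 -2.92
55 -1 -0.15 -0.3 sq4 1.02 q5 -1.95 q6 -0.11
55 -1 -0.15 0 sq4 0.94 q5 -1.78 q6 0.15
55 -1 -0.15 0.3 sq4 0.92 q5 -1.60 q6 0.39
55 -1 0.15 -0.3 sq4 0.97 q5 -1.71 q6 -0.27
55 -1 0.15 0 sq4 0.96 q5 -1.54 q6 -0.03
55 -1 0.15 0.3 sq4 0.99 q5 -1.37 q6 0.22
```

```bash
python3 -m creep '[[0,0,0,0,0,0,1],[0,0,0,0,0,0,1]]'; python3 - <<'E'
from h import *
from workcell import manip
s=manip.state();Rt=rot(s['orientation'])
f=(0.106,-.994)
T=Rtool(f,np.radians(50),-1)
print("rotvec deg",np.degrees((T*Rt.inv()).as_rotvec()), "dpos cm",(np.array([533.6,12.4,250])-s['eef_pos'])/10, s['q'].round(2))
E
```

```text
t: 1.32
eef_pos: [445.4, 201.2, 323.2]
orientation: [0.0, 0.982, 0.189, -0.0]
ft_force: [-0.7, 1.2, 0.2]
finger_gap: 0.4
rotvec deg [ 29.59269789  49.10383781 -98.08382892] dpos cm [  8.81707984 -18.88266008  -7.32462499] [ 0.75  0.12  0.19 -0.   -1.64  1.21]
```

```bash
python3 -m creep '[[0,-3,0,0,0,-7,1],[1,-6,0,0,0,-14,1],[2,-9,0,0,0,-21,1],[3,-12,0,0,0,-28,1],[4,-15,0,0,0,-35,1],[5,-17,0,0,0,-42,1],[6,-18,0,0,0,-49,1],[7,-19,0,0,0,-56,1],[8,-19,0,0,0,-63,1],[9,-19,0,0,0,-70,1],[9,-19,0,0,0,-77,1],[9,-19,0,0,0,-84,1]]'; python3 - <<'E'
from h import *
from workcell import manip
s=manip.state();Rt=rot(s['orientation'])
f=(0.106,-.994)
T=Rtool(f,np.radians(50),-1)
print("rotvec deg",np.degrees((T*Rt.inv()).as_rotvec()), "dpos cm",(np.array([533.6,12.4,250])-s['eef_pos'])/10, s['q'].round(2))
E
```

```text
t: 2.32
eef_pos: [535.1, 13.9, 322.7]
orientation: [0.0, 0.856, -0.518, -0.001]
ft_force: [0.2, 0.3, 0.1]
finger_gap: 0.0
rotvec deg [ 48.10287551  14.49666529 -20.19089879] dpos cm [-0.14671758 -0.1524457  -7.27086943] [ 0.32  0.22  0.31 -0.   -1.66  0.16]
```

```bash
python3 -m creep '[[0,0,0,6,2,-3,1],[0,0,0,12,4,-5,1],[0,0,0,18,5,-8,1],[0,0,0,24,7,-10,1],[0,0,0,30,9,-13,1],[0,0,-1,36,11,-15,1],[0,0,-3,42,13,-18,1],[0,0,-5,48,14.5,-20.2,1],[0,0,-7,48,14.5,-20.2,1],[0,0,-7,48,14.5,-20.2,1],[0,0,-7,48,14.5,-20.2,1]]'; python3 - <<'E'
from h import *
from workcell import manip,viewer
import cv2
s=manip.state();Rt=rot(s['orientation'])
f=(0.106,-.994)
T=Rtool(f,np.radians(50),-1)
print("rotvec deg",np.degrees((T*Rt.inv()).as_rotvec()), "dpos cm",(np.array([533.6,12.4,250])-s['eef_pos'])/10, s['q'].round(2))
cv2.imwrite("pics/w1.png",viewer.snapshot("wrist")[:,:,::-1])
cv2.imwrite("pics/s1.png",viewer.snapshot("scene")[:,:,::-1])
E
```

```text
t: 3.23
eef_pos: [534.7, 13.4, 253.0]
orientation: [-0.282, 0.676, -0.605, -0.313]
ft_force: [-0.1, 0.1, 1.4]
finger_gap: -0.1
rotvec deg [ 0.10912149  0.12889265 -0.20985206] dpos cm [-0.10630408 -0.09715273 -0.30464466] [-0.27  0.44  0.4  -0.83 -1.83  0.29]
```

View pics/w1.png

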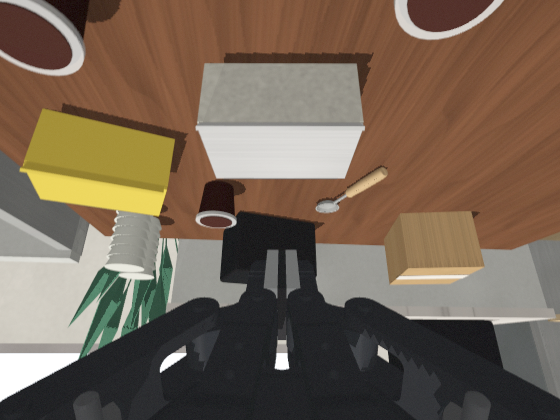

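View pics/s1.png

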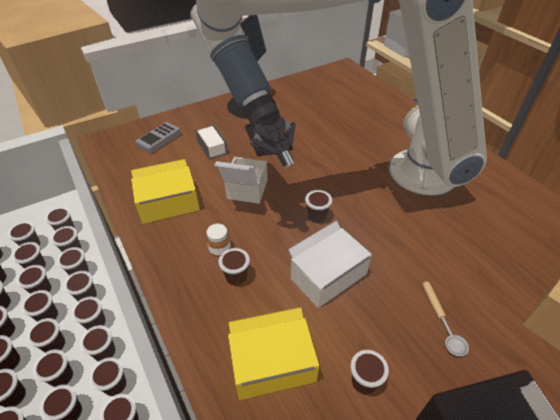

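```bash
python3 - <<'E'
from h import *
from workcell import viewer
m=viewer.camera_model("wrist")
p=[515.6,181.4,1.677]
for n,l in (("botF",[[-55,-85,0],[-55,85,0]]),("lip",[[-73,-80,100.5],[-73,80,100.5]]),("lidF",[[-55,-85,86.5],[-55,85,86.5]]),("lidR",[[55,-85,86.5],[55,85,86.5]])): print(n,proj(m,w(p,l)).round(0).tolist())
s=RR
E
python3 - <<'E'
import cv2
i=cv2.imread("pics/w1.png");cv2.imwrite("pics/w1c.png",cv2.resize(i[40:200,180:400],None,fx=3.5,fy=3.5,interpolation=cv2.INTER_CUBIC))
E
```

```text
botF [[207.0, 60.0], [359.0, 61.0]]
lip [[198.0, 123.0], [367.0, 125.0]]
lidF [[199.0, 123.0], [366.0, 125.0]]
lidR [[218.0, 175.0], [346.0, 176.0]]
```

View pics/w1c.png

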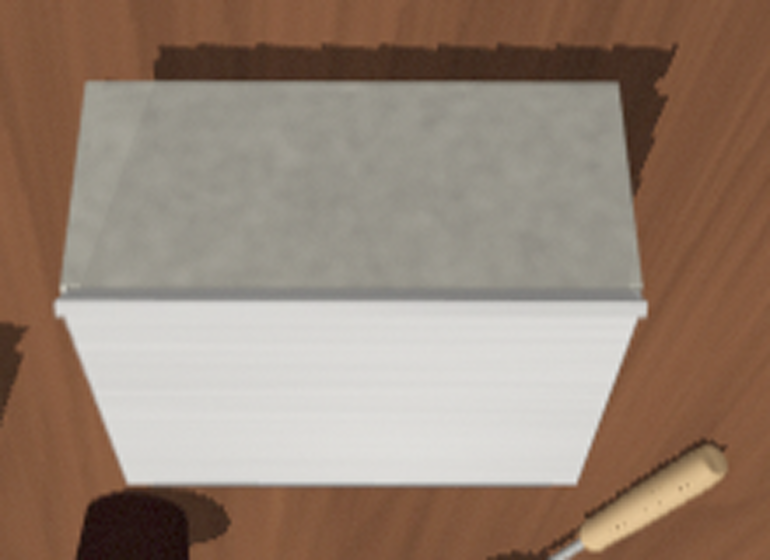

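```bash
python3 -m creep '[[0,0.5,-4,0,0,0,1],[0,1,-8,0,0,0,1],[-0.3,1.5,-12,0,0,0,1],[-0.3,2,-15,0,0,0,1],[-0.5,3,-16.5,0,0,0,1],[-0.6,4,-17.5,0,0,0,1],[-0.7,5,-17.9,0,0,0,1],[-0.7,5.7,-17.9,0,0,0,1],[-0.7,5.7,-17.9,0,0,0,1]]'; python3 - <<'E'
from h import *
from workcell import manip,viewer
import cv2
s=manip.state();print(s['eef_pos'],s['q'].round(2),s['ft_force'])
i=viewer.snapshot("wrist")[:,:,::-1]
cv2.imwrite("pics/w2.png",i)
i=viewer.snapshot("scene")[:,:,::-1]
cv2.imwrite("pics/s2.png",cv2.resize(i[130:330,220:400],None,fx=3,fy=3,interpolation=cv2.INTER_CUBIC))
E
```

```text
t: 4.08
eef_pos: [528.6, 71.6, 76.4]
orientation: [-0.284, 0.677, -0.603, -0.312]
ft_force: [0.4, -0.4, -0.5]
finger_gap: 0.0
[528.62262806  71.57045726  76.40564797] [-0.18  0.56  0.11 -0.83 -1.49  0.53] [ 0.35295195 -0.43081054 -0.50180619]
```

View pics/w2.png

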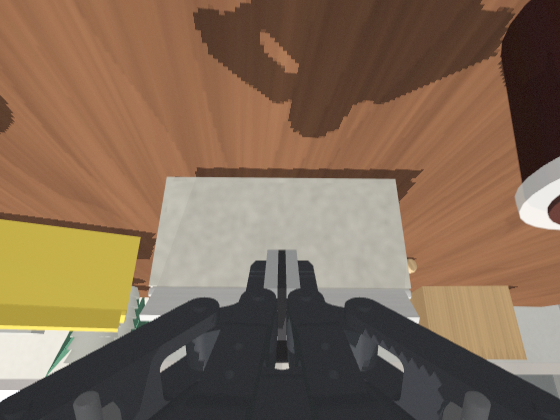

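View pics/s2.png

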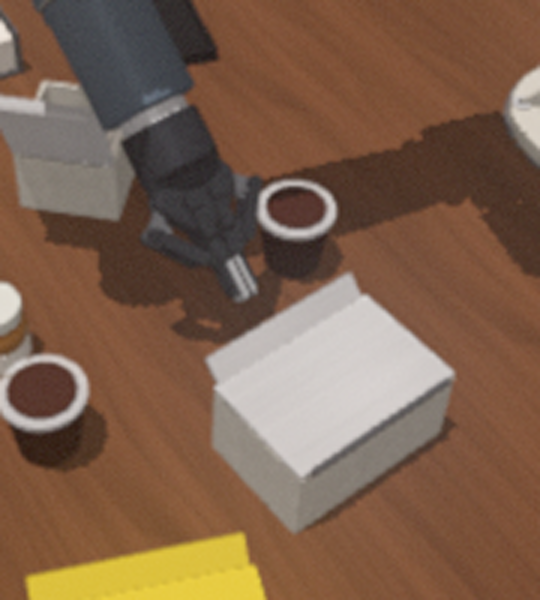

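```bash
python3 -m creep '[[-0.1,0.8,0,0,0,0,1],[-0.2,1.6,0,0,0,0,1],[-0.25,2.5,0.2,0,0,0,1],[-0.25,2.5,0.6,0,0,0,1],[-0.25,2.5,1.0,0,0,0,1],[-0.25,2.5,1.3,0,0,0,1],[-0.25,2.5,1.6,0,0,0,1],[-0.25,2.5,1.9,0,0,0,1]]'; python3 - <<'E'
from h import *
from workcell import manip,viewer
import cv2
s=manip.state();print(s['eef_pos'],s['q'].round(2),s['ft_force'])
i=viewer.snapshot("wrist")[:,:,::-1]
cv2.imwrite("pics/w3.png",i)
i=viewer.snapshot("scene")[:,:,::-1]
cv2.imwrite("pics/s3.png",cv2.resize(i[130:330,220:400],None,fx=3,fy=3,interpolation=cv2.INTER_CUBIC))
E
```

```text
t: 4.85
eef_pos: [525.5, 94.5, 94.0]
orientation: [-0.283, 0.676, -0.604, -0.312]
ft_force: [-0.5, -0.1, -0.8]
finger_gap: 0.3
[525.484308    94.47753969  94.00525135] [-0.15  0.52  0.1  -0.84 -1.48  0.49] [-0.51540735 -0.07950676 -0.75299947]
```

View pics/w3.png

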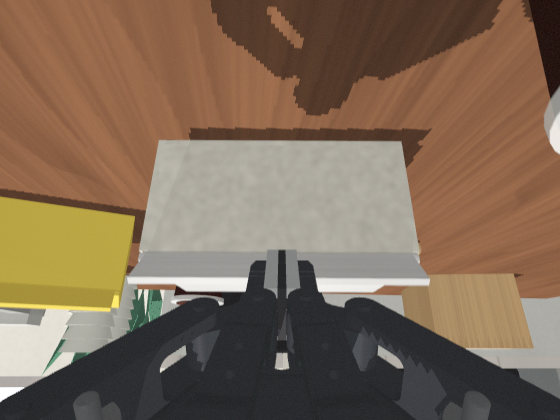

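View pics/s3.png

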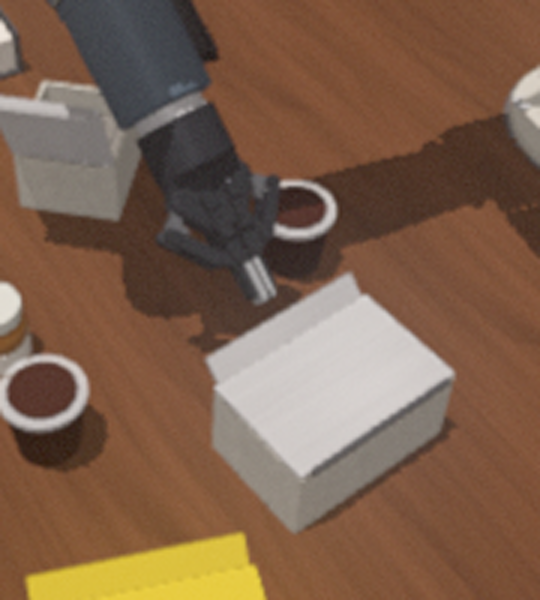

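```bash
python3 - <<'E'
from h import *
from workcell import manip,viewer
s=manip.state();Rt=rot(s['orientation']);
for nm in ("scene","wrist"):
  m=viewer.camera_model(nm)
  for n,l in (("tcp",[0,0,0]),("tip",[0,0,19]),("cornerUp",[-11,0,19]),("cornLow",[11,0,19])):
    P=s['eef_pos']+Rt.apply(l);print(nm,n,P.round(1),proj(m,P).round(1))
  p=[515.6,181.4,1.677]
  print(proj(m,w(p,[[-73,-80,100.5],[-73,80,100.5],[-55,-85,80.5],[-55,85,80.5],[-55,-85,0],[-55,85,0]])).round(1).tolist())
E
python3 - <<'E'
import cv2
i=cv2.imread("pics/w3.png");cv2.imwrite("pics/w3c.png",cv2.resize(i[220:320,220:345],None,fx=6,fy=6,interpolation=cv2.INTER_CUBIC))
E
```

```text
scene tcp [525.7  94.5  94.2] [[309.1 232.6]]
scene tip [524.2 108.9  81.9] [[312.5 239.1]]
scene cornerUp [523.4 116.   90.3] [[314.4 238.6]]
scene cornLow [525.  101.9  73.5] [[310.5 239.5]]
[[288.5, 249.0], [336.2, 220.4], [291.2, 259.5], [341.4, 228.6], [290.6, 278.0], [338.3, 247.6]]
wrist tcp [525.7  94.5  94.2] [[278.3 258.9]]
wrist tip [524.2 108.9  81.9] [[278.6 243.7]]
wrist cornerUp [523.4 116.   90.3] [[278.7 261.8]]
wrist cornLow [525.  101.9  73.5] [[278.6 224.9]]
[[128.6, 276.6], [431.1, 278.5], [139.2, 249.3], [421.2, 251.1], [159.5, 137.6], [402.6, 139.1]]
```

View pics/w3c.png

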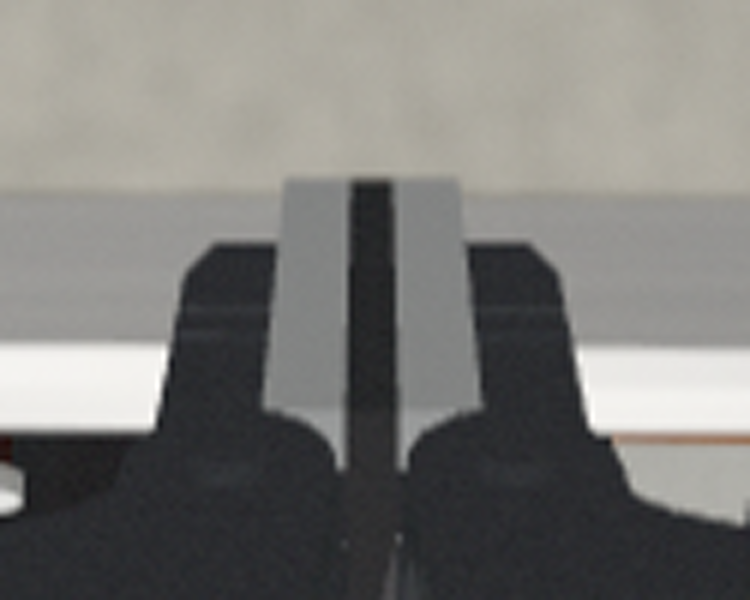

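```bash
python3 - <<'E'
import cv2
from workcell import manip,viewer
i=viewer.snapshot("scene")[:,:,::-1]
cv2.imwrite("pics/s3c.png",cv2.resize(i[195:265,270:350],None,fx=8,fy=8,interpolation=cv2.INTER_CUBIC))
i=viewer.snapshot("top")[:,:,::-1]
cv2.imwrite("pics/t3c.png",cv2.resize(i[190:270,190:290],None,fx=6,fy=6,interpolation=cv2.INTER_CUBIC))
E
```

```text
(no output)
```

View pics/s3c.png

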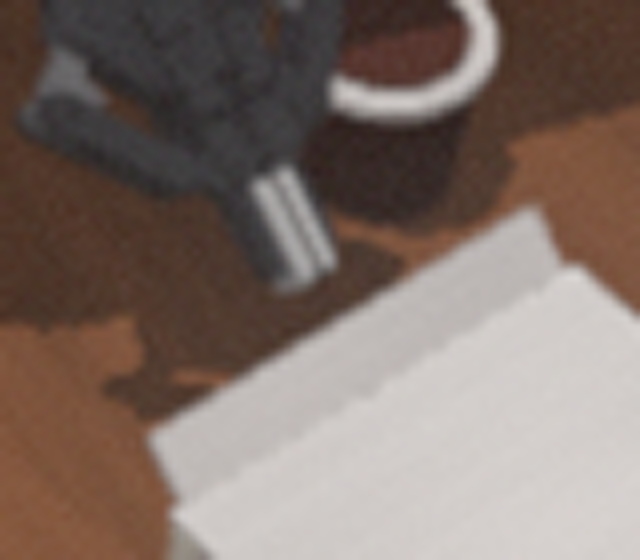

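View pics/t3c.png

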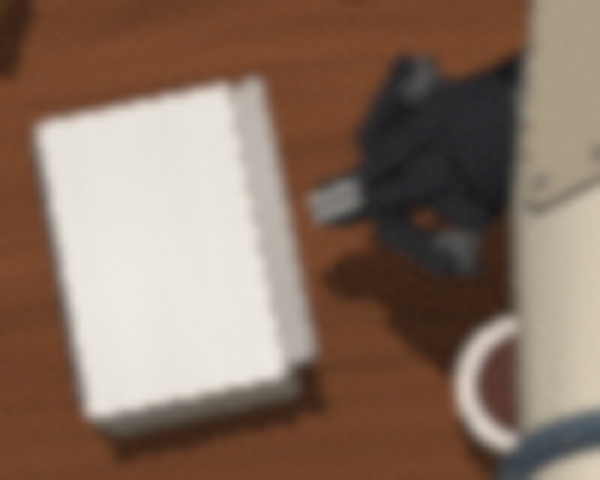

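```bash
python3 - <<'E'
from h import *
from workcell import manip,viewer
s=manip.state();Rt=rot(s['orientation'])
M={n:viewer.camera_model(n) for n in("scene","top","wrist")}
O={"scene":(308,229.7),"top":(242,224.2),"wrist":(282,250)}
for sub in (("scene","top"),("scene","top","wrist")):
  r=least_squares(lambda P:np.concatenate([proj(M[n],P)[0]-O[n] for n in sub]),s['eef_pos'])
  print(sub,r.x.round(1),r.fun.round(1),"tool frame",Rt.inv().apply(r.x-s['eef_pos']).round(1))
E
```

```text
('scene', 'top') [527.8  91.8 104. ] [ 0.1  0.   0.1 -0.1] tool frame [-6.  -2.1 -9.1]
('scene', 'top', 'wrist') [524.4  86.9  91.3] [-0.1  1.5  1.9  1.5 -0.1  0.3] tool frame [ 6.7  1.8 -4.3]
```

```bash
python3 -m creep '[[0,0,-1,0,0,0,1],[0,0,-2,0,0,0,1],[0,0,-3,0,0,0,1],[0,0,-3.6,0,0,0,1],[0,0,-3.6,0,0,0,1]]'; python3 - <<'E'
from h import *
from workcell import manip,viewer
import cv2
i=viewer.snapshot("scene")[:,:,::-1]
cv2.imwrite("pics/s4c.png",cv2.resize(i[195:265,270:350],None,fx=8,fy=8,interpolation=cv2.INTER_CUBIC))
i=viewer.snapshot("top")[:,:,::-1]
cv2.imwrite("pics/t4c.png",cv2.resize(i[190:270,190:290],None,fx=6,fy=6,interpolation=cv2.INTER_CUBIC))
i=viewer.snapshot("wrist")[:,:,::-1]
cv2.imwrite("pics/w4.png",i)
E
```

```text
t: 5.47
eef_pos: [524.1, 95.0, 55.3]
orientation: [-0.282, 0.675, -0.605, -0.314]
ft_force: [0.0, 0.1, -0.2]
finger_gap: 0.1
```

View pics/s4c.png

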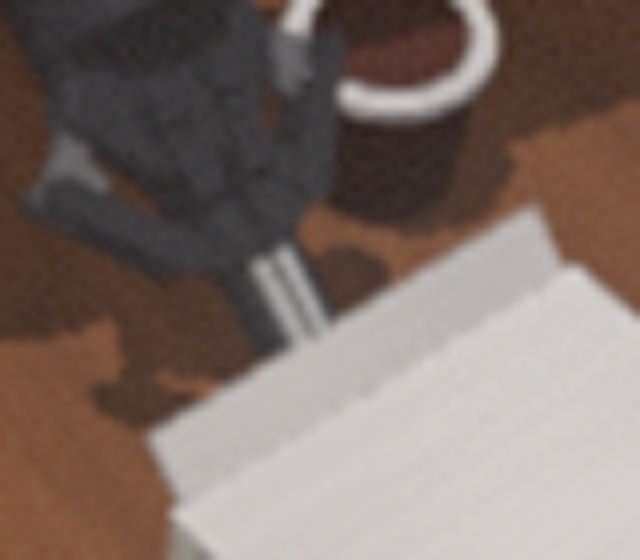

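View pics/t4c.png

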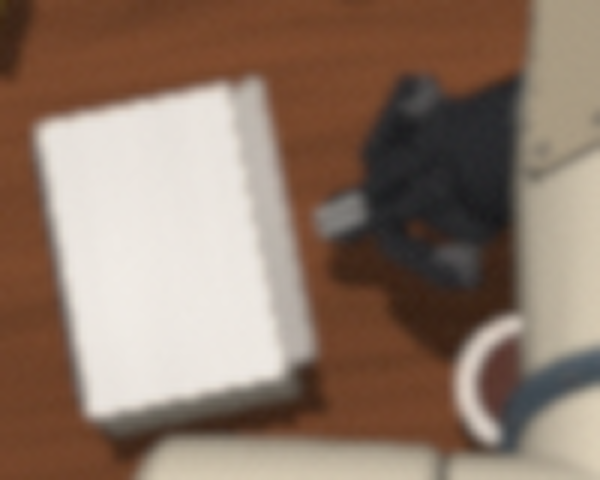

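View pics/w4.png

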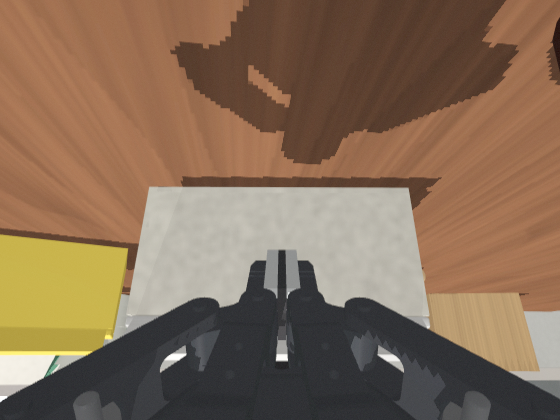

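```bash
python3 -m creep '[[-0.1,0.6,0,0,0,0,1],[-0.15,1.2,0,0,0,0,1],[-0.2,1.8,0,0,0,0,1],[-0.2,2.2,0,0,0,0,1],[-0.2,2.2,0.5,0,0,0,1],[-0.2,2.2,1.0,0,0,0,1],[-0.2,2.2,1.4,0,0,0,1],[-0.2,2.2,1.7,0,0,0,1],[-0.2,2.2,1.7,0,0,0,1]]'; python3 - <<'E'
from h import *
from workcell import manip,viewer
import cv2
i=viewer.snapshot("scene")[:,:,::-1]
cv2.imwrite("pics/s5c.png",cv2.resize(i[195:265,270:350],None,fx=8,fy=8,interpolation=cv2.INTER_CUBIC))
i=viewer.snapshot("wrist")[:,:,::-1]
cv2.imwrite("pics/w5.png",i)
E
```

```text
t: 6.37
eef_pos: [523.9, 116.5, 75.6]
orientation: [-0.284, 0.676, -0.604, -0.312]
ft_force: [0.9, -0.3, -0.5]
finger_gap: -0.2
```

View pics/s5c.png

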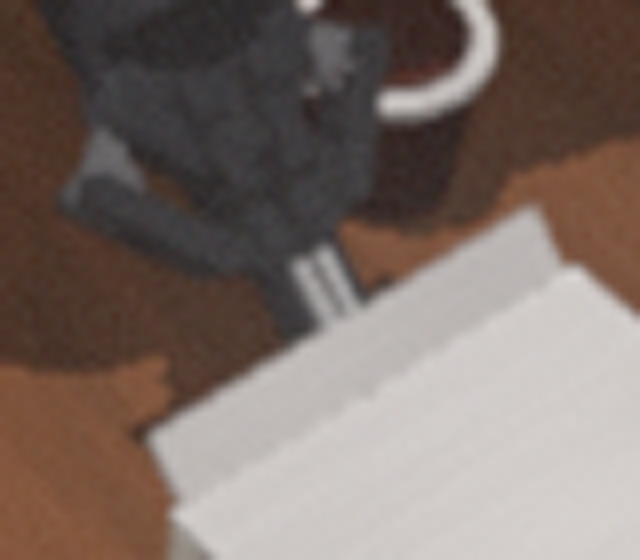

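View pics/w5.png

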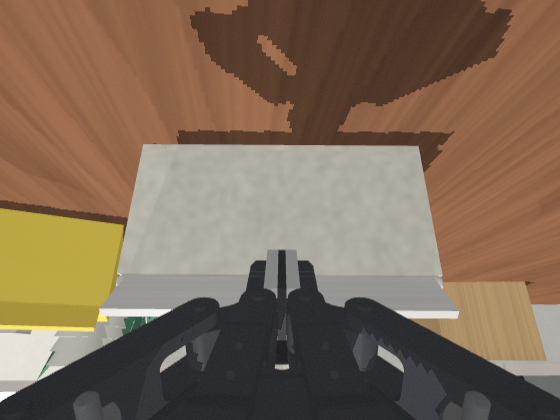

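```bash
python3 -m creep '[[0,0,0.4,0,0,0,1],[0,0,0.8,0,0,0,1],[0,0.1,1.2,0,0,0,1],[0,0.3,1.6,0,0,0,1],[0,0.5,2.1,0,0,0,1],[-0.1,0.7,2.6,0,0,0,1],[-0.1,0.9,2.6,0,0,0,1]]'; python3 - <<'E'
from h import *
from workcell import manip,viewer
import cv2
i=viewer.snapshot("scene")[:,:,::-1]
cv2.imwrite("pics/s6c.png",cv2.resize(i[195:285,270:385],None,fx=6,fy=6,interpolation=cv2.INTER_CUBIC))
i=viewer.snapshot("wrist")[:,:,::-1]
cv2.imwrite("pics/w6.png",i)
E
```

```text
t: 7.05
eef_pos: [523.0, 125.7, 102.0]
orientation: [-0.284, 0.677, -0.604, -0.311]
ft_force: [0.8, -4.0, 0.2]
finger_gap: -0.1
```

View pics/s6c.png

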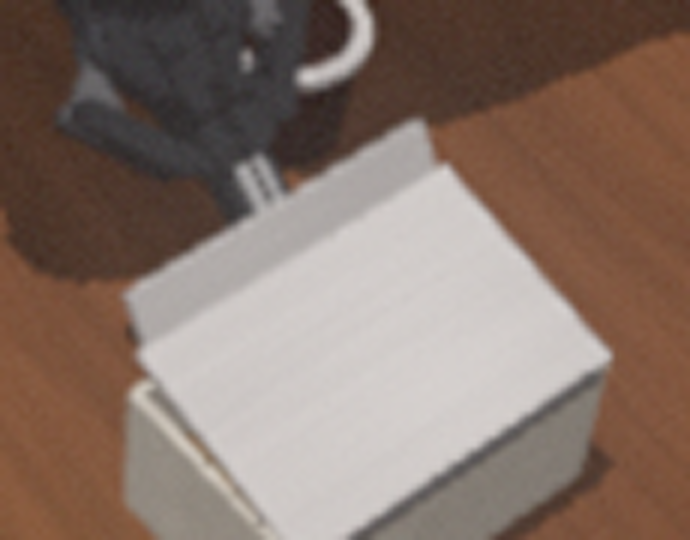

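View pics/w6.png

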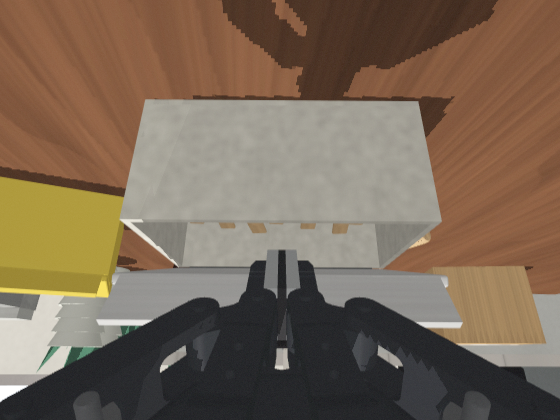

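```bash
python3 -m creep '[[0,0.2,0.6,0,0,0,1],[0,0.5,1.2,0,0,0,1],[-0.1,0.8,1.8,0,0,0,1],[-0.1,1.2,2.4,0,0,0,1],[-0.2,1.6,3.0,0,0,0,1],[-0.2,2.0,3.5,0,0,0,1],[-0.25,2.5,4.0,0,0,0,1],[-0.3,3.0,4.5,0,0,0,1],[-0.35,3.5,5.0,0,0,0,1],[-0.4,4.1,5.4,0,0,0,1]]'; python3 - <<'E'
from h import *
from workcell import manip,viewer
import cv2
i=viewer.snapshot("scene")[:,:,::-1]
cv2.imwrite("pics/s7c.png",cv2.resize(i[195:315,260:385],None,fx=5,fy=5,interpolation=cv2.INTER_CUBIC))
i=viewer.snapshot("wrist")[:,:,::-1]
cv2.imwrite("pics/w7.png",i)
E
```

```text
t: 7.98
eef_pos: [518.4, 167.4, 155.5]
orientation: [-0.283, 0.676, -0.604, -0.312]
ft_force: [0.1, -5.0, 3.9]
finger_gap: -0.2
```

View pics/s7c.png

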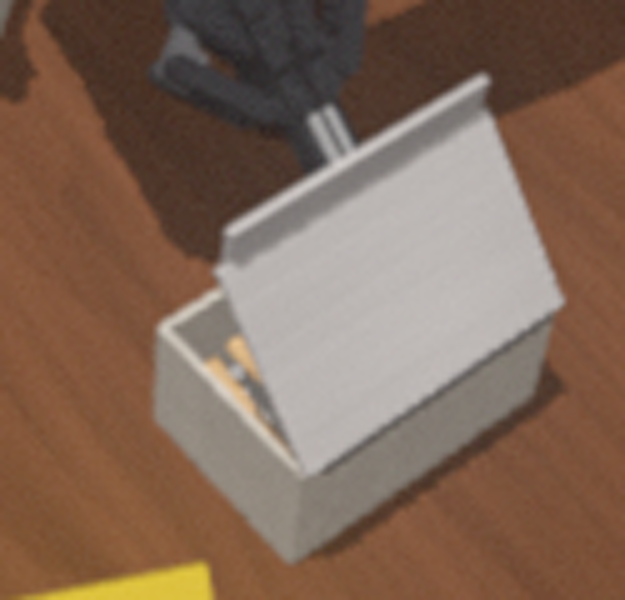

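View pics/w7.png

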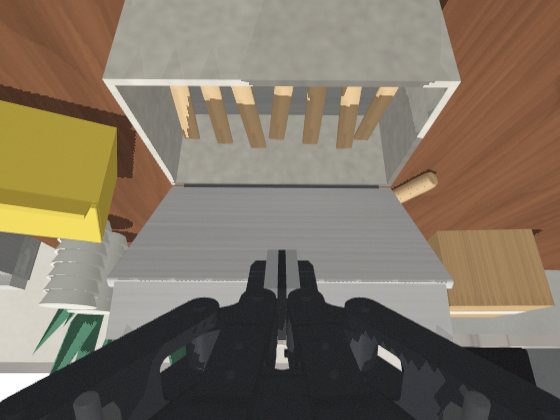

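```bash
python3 -m creep '[[-0.05,0.5,0.2,0,0,0,1],[-0.1,0.9,0.4,0,0,0,1],[-0.1,1.4,0.6,0,0,0,1],[-0.2,1.9,0.9,0,0,0,1],[-0.2,2.4,1.1,0,0,0,1],[-0.3,3.0,1.2,0,0,0,1],[-0.3,3.5,1.3,0,0,0,1],[-0.4,4.1,1.4,0,0,0,1],[-0.4,4.1,1.4,0,0,0,1]]'; python3 - <<'E'
from h import *
from workcell import manip,viewer
import cv2
s=manip.state();print(s['ft_force'],s['q'].round(2))
i=viewer.snapshot("scene")[:,:,::-1]
cv2.imwrite("pics/s8c.png",cv2.resize(i[195:315,260:385],None,fx=5,fy=5,interpolation=cv2.INTER_CUBIC))
E
```

```text
t: 8.83
eef_pos: [514.0, 209.1, 168.9]
orientation: [-0.283, 0.676, -0.604, -0.313]
ft_force: [0.8, -0.7, 1.0]
finger_gap: 0.0
[ 0.8307736  -0.73912278  1.03748708] [ 0.05  0.37  0.09 -0.88 -1.43  0.26]
```

View pics/s8c.png

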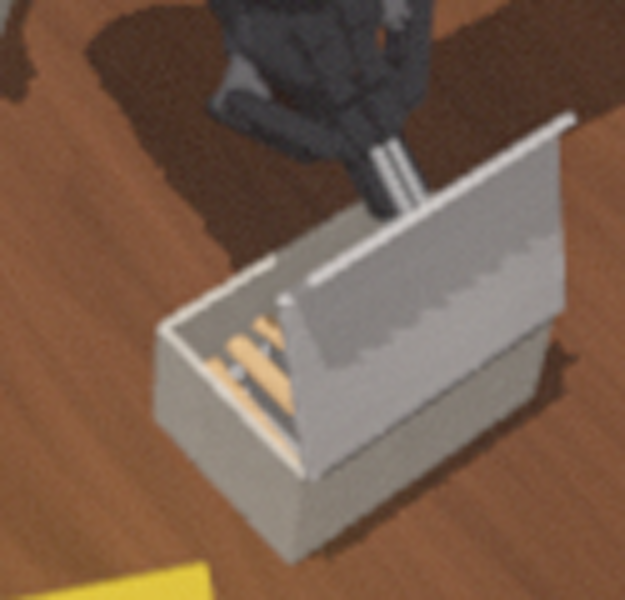

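```bash
python3 -m creep '[[-0.05,0.5,0.05,0,0,0,1],[-0.1,1,0.1,0,0,0,1],[-0.15,1.5,0.1,0,0,0,1],[-0.2,2,0.1,0,0,0,1],[-0.25,2.5,0.1,0,0,0,1],[-0.3,3,0,0,0,0,1],[-0.35,3.5,-0.1,0,0,0,1],[-0.4,4,-0.2,0,0,0,1],[-0.45,4.5,-0.3,0,0,0,1],[-0.5,5,-0.5,0,0,0,1],[-0.5,5.4,-0.6,0,0,0,1],[-0.5,5.4,-0.6,0,0,0,1]]'; python3 - <<'E'
from h import *
from workcell import manip,viewer
import cv2
s=manip.state();print(s['ft_force'],s['q'].round(2))
i=viewer.snapshot("scene")[:,:,::-1]
cv2.imwrite("pics/s9c.png",cv2.resize(i[195:315,260:385],None,fx=5,fy=5,interpolation=cv2.INTER_CUBIC))
i=viewer.snapshot("wrist")[:,:,::-1]
cv2.imwrite("pics/w9.png",i)
E
```

```text
t: 9.88
eef_pos: [509.0, 262.6, 162.3]
orientation: [-0.283, 0.676, -0.604, -0.313]
ft_force: [0.2, -0.1, -0.7]
finger_gap: -0.4
[ 0.24426521 -0.09500973 -0.66293023] [ 0.14  0.36  0.06 -0.9  -1.35  0.22]
```

View pics/s9c.png

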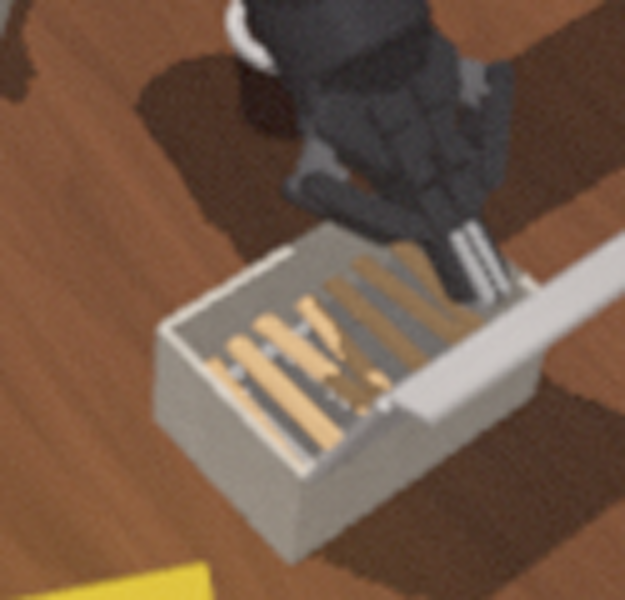

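View pics/w9.png

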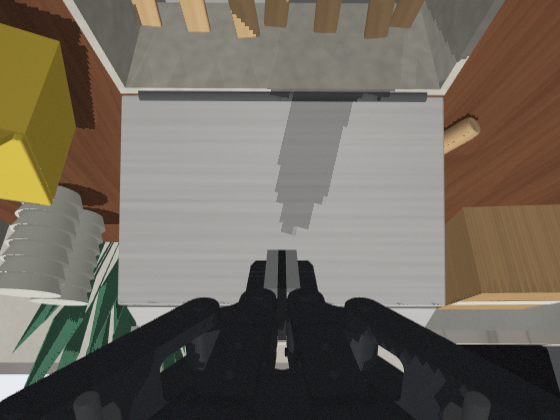

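```bash
python3 -m creep '[[0.2,-2,1.5,0,0,0,1],[0.4,-4,3.5,0,0,0,1],[0.6,-6,6,0,0,0,1],[0.8,-8,9,0,0,0,1],[1,-10,12,0,0,0,1],[2,-13,14,0,0,0,1],[3,-17,16,0,0,0,1],[5,-20,17,0,0,0,1],[6,-22,17,0,0,0,1],[6,-22,17,0,0,0,1]]'; python3 - <<'E'
from h import *
from workcell import manip,viewer
import cv2
s=manip.state();Rt=rot(s['orientation'])
T=Rtool((-.669,-.743),0,-1)
print(T.as_matrix().round(2))
print("rotvec deg",np.degrees((T*Rt.inv()).as_rotvec()), "dpos cm",(np.array([649.9,-108.8,300])-s['eef_pos'])/10, s['q'].round(2))
i=viewer.snapshot("scene")[:,:,::-1]
cv2.imwrite("pics/s10.png",i)
E
```

```text
t: 10.82
eef_pos: [571.2, 37.3, 331.4]
orientation: [-0.283, 0.675, -0.606, -0.311]
ft_force: [-0.9, 0.4, -1.8]
finger_gap: 0.2
[[-0.67 -0.74  0.  ]
 [-0.74  0.67  0.  ]
 [-0.    0.   -1.  ]]
rotvec deg [-48.61194448  16.03360802 -44.96152241] dpos cm [  7.86813076 -14.6074867   -3.13741302] [-0.23  0.45  0.62 -0.88 -1.94  0.09]
```

View pics/s10.png

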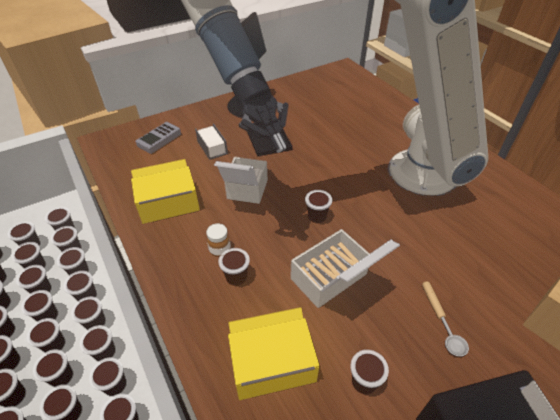

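```bash
python3 -m creep '[[0,0,0,-5,1.6,-4.5,1],[0,0,0,-10,3,-9,1],[0,0,0,-15,5,-13.5,1],[1,-1,0,-20,6.5,-18,1],[2,-2,0,-25,8,-22.5,1],[3,-4,0,-29,10,-27,1],[4,-6,0,-34,11,-31.5,1],[5,-8,0,-39,13,-36,1],[6,-10,0,-44,14.5,-40.5,1],[7,-12,0,-48.6,16,-45,1],[7.5,-14,0,-48.6,16,-45,1],[7.9,-14.6,0,-48.6,16,-45,1]]';python3 -m creep '[[0,0,-3,0,0,0,1],[0,0,-3,0,0,0,1]]'; python3 - <<'E'
from h import *
from workcell import manip,viewer
import cv2
s=manip.state();Rt=rot(s['orientation'])
T=Rtool((-.669,-.743),0,-1)
print("rotvec deg",np.degrees((T*Rt.inv()).as_rotvec()), "dpos cm",(np.array([649.9,-108.8,300])-s['eef_pos'])/10, s['q'].round(2))
i=viewer.snapshot("wrist")[:,:,::-1]
cv2.imwrite("pics/w11.png",i)
m=viewer.camera_model("wrist");p=[544.2,-226.2,.837]
print("lip",proj(m,w(p,[[122,-47.5,191.5],[122,47.5,191.5]])).round().tolist(),"rear bot",proj(m,w(p,[[55,-52.5,0],[55,52.5,0]])).round().tolist(),"rearrim",proj(m,w(p,[[55,-52.5,80],[55,52.5,80]])).round().tolist(),"frontrim",proj(m,w(p,[[-55,-52.5,80],[-55,52.5,80]])).round().tolist())
E
```

```text
t: 11.87
eef_pos: [648.5, -104.2, 331.2]
orientation: [-0.001, -0.409, 0.912, 0.002]
ft_force: [0.5, -1.2, -0.3]
finger_gap: 0.1
t: 12.03
eef_pos: [645.6, -103.2, 296.0]
orientation: [-0.004, -0.409, 0.913, 0.005]
ft_force: [0.1, 0.6, -3.5]
finger_gap: -0.3
rotvec deg [-0.33881737 -0.69129301 -0.23186513] dpos cm [ 0.43449623 -0.55910826  0.40408423] [ 0.08  0.49  0.63 -0.01 -1.73 -0.81]
lip [[209.0, 155.0], [331.0, 156.0]] rear bot [[232.0, 81.0], [314.0, 82.0]] rearrim [[222.0, 76.0], [322.0, 76.0]] frontrim [[216.0, -49.0], [327.0, -48.0]]
```

View pics/w11.png

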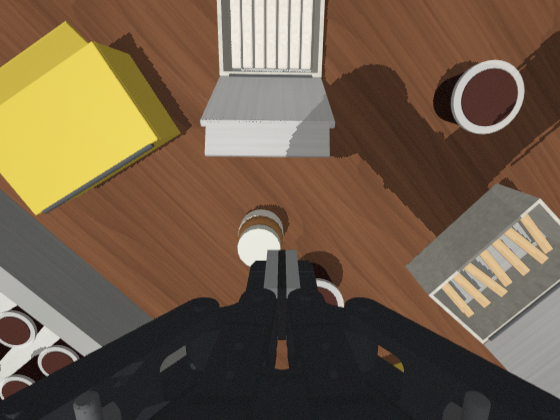

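```bash
python3 -m creep '[[0.2,-0.2,-3,0,0,0,1],[0.4,-0.5,-6,0,0,0,1],[0.4,-0.5,-9,0,0,0,1],[0.4,-0.5,-11,0,0,0,1],[0.4,-0.5,-12.6,0,0,0,1],[0.4,-0.5,-12.6,0,0,0,1],[0.4,-0.5,-12.6,0,0,0,1]]'; python3 - <<'E'
from h import *
from workcell import manip,viewer
import cv2
s=manip.state();print(s['ft_force'],s['q'].round(2))
f=np.array([-.669,-.743]);print("u",(s['eef_pos'][:2]-[544.2,-226.2])@f, "lat",(s['eef_pos'][:2]-[544.2,-226.2])@[-.743,.669])
i=viewer.snapshot("scene")[:,:,::-1]
cv2.imwrite("pics/s12.png",cv2.resize(i[100:260,180:320],None,fx=4,fy=4,interpolation=cv2.INTER_CUBIC))
cv2.imwrite("pics/w12.png",viewer.snapshot("wrist")[:,:,::-1])
E
```

```text
t: 12.67
eef_pos: [653.0, -109.1, 178.5]
orientation: [0.001, -0.409, 0.913, 0.001]
ft_force: [-0.3, 0.6, 1.0]
finger_gap: 0.0
[-0.31789865  0.59001311  1.03261396] [ 0.07  0.49  0.35 -0.   -1.42 -0.8 ]
u -159.75213753558256 lat -2.486985715389295
```

View pics/s12.png

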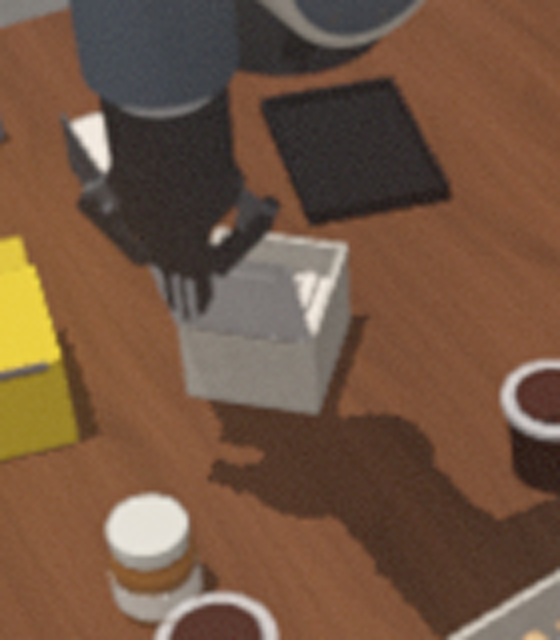

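View pics/w12.png

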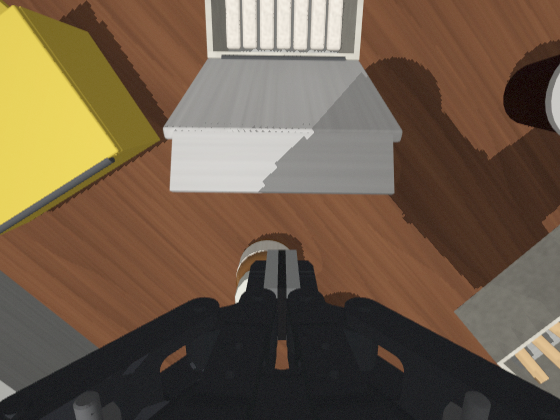

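```bash
python3 -m creep '[[0,0,-0.6,0,0,0,1],[0,0,-1.2,0,0,0,1],[-0.5,-0.55,-1.2,0,0,0,1],[-1,-1.1,-1.2,0,0,0,1],[-1.4,-1.55,-1.2,0,0,0,1],[-1.8,-2,-1.2,0,0,0,1],[-2.1,-2.3,-1.2,0,0,0,1],[-2.4,-2.6,-1.2,0,0,0,1],[-2.7,-3,-1.2,0,0,0,1],[-3,-3.35,-1.2,0,0,0,1]]'; python3 - <<'E'
from h import *
from workcell import manip,viewer
import cv2
s=manip.state();print(s['ft_force'],s['q'].round(2))
f=np.array([-.669,-.743]);print("u",(s['eef_pos'][:2]-[544.2,-226.2])@f, "lat",(s['eef_pos'][:2]-[544.2,-226.2])@[-.743,.669])
cv2.imwrite("pics/w13.png",viewer.snapshot("wrist")[:,:,::-1])
E
```

```text
t: 13.6
eef_pos: [622.1, -143.1, 164.7]
orientation: [0.001, -0.408, 0.913, 0.001]
ft_force: [0.1, 0.0, 0.5]
finger_gap: 0.4
[0.14560077 0.01258189 0.50215509] [ 0.02  0.45  0.25 -0.   -1.37 -0.75]
u -113.86198810204004 lat -2.2759402857949596
```

View pics/w13.png

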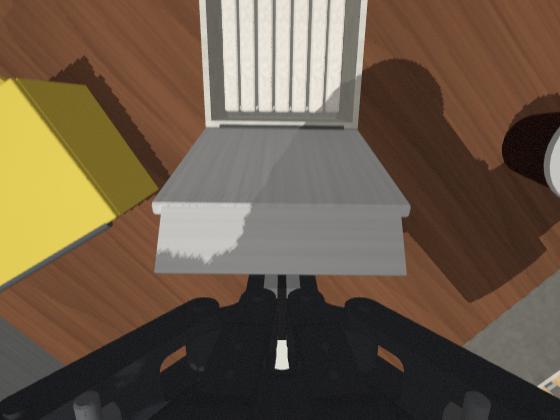

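```bash
python3 - <<'E'
from h import *
from workcell import manip,viewer
m=viewer.camera_model("wrist");p=[544.2,-226.2,.837]
for th in (1.95,1.85,1.75,1.65):
  a=np.arctan2(20,128)+th; L=np.hypot(128,20)
  x=55-L*np.cos(a); z=80.5+L*np.sin(a)
  ex=55-110*np.cos(th); ez=80.5+110*np.sin(th)
  print(th,(x,z),proj(m,w(p,[[x,-47.5,z],[x,47.5,z],[ex,-52.5,ez],[ex,52.5,ez]])).round().tolist())
print("rim",proj(m,w(p,[[55,-52.5,80],[55,52.5,80]])).round().tolist())
s=manip.state();Rt=rot(s['orientation'])
for l in ([0,0,0],[11,0,0],[5,0,0],[0,0,19],[11,0,19],[11,0,-5],[11,0,-25]): print(l,proj(m,s['eef_pos']+Rt.apply(l)).round(1))
E
```

```text
1.95 (np.float64(120.9623407130421), np.float64(192.00322689346953)) [[171.0, 306.0], [394.0, 307.0], [161.0, 243.0], [404.0, 243.0]]
1.85 (np.float64(109.50105565304366), np.float64(198.03142104434812)) [[164.0, 290.0], [402.0, 290.0], [156.0, 223.0], [410.0, 223.0]]
1.75 (np.float64(97.49521406061373), np.float64(202.88528008687408)) [[156.0, 269.0], [410.0, 269.0], [150.0, 200.0], [415.0, 200.0]]
1.65 (np.float64(85.06477433634032), np.float64(206.51630586596693)) [[149.0, 242.0], [417.0, 242.0], [146.0, 173.0], [420.0, 174.0]]
rim [[206.0, 130.0], [358.0, 130.0]]
[0, 0, 0] [[278.  261.1]]
[11, 0, 0] [[277.9 240.6]]
[5, 0, 0] [[278.  251.9]]
[0, 0, 19] [[278.3 245.7]]
[11, 0, 19] [[278.2 227. ]]
[11, 0, -5] [[277.8 244.7]]
[11, 0, -25] [[277.4 263.9]]
```

```bash
python3 -m creep '[[-0.3,-0.35,0,0,0,0,1],[-0.65,-0.7,0,0,0,0,1],[-1,-1.1,0,0,0,0,1],[-1.35,-1.5,0,0,0,0,1],[-1.7,-1.9,0.1,0,0,0,1],[-2,-2.2,0.2,0,0,0,1],[-2.35,-2.6,0.3,0,0,0,1],[-2.7,-3,0.3,0,0,0,1],[-3,-3.3,0.3,0,0,0,1],[-3,-3.3,0.3,0,0,0,1]]'; python3 - <<'E'
from h import *
from workcell import manip,viewer
import cv2
s=manip.state();print(s['ft_force'],s['q'].round(2))
f=np.array([-.669,-.743]);print("u",(s['eef_pos'][:2]-[544.2,-226.2])@f, "lat",(s['eef_pos'][:2]-[544.2,-226.2])@[-.743,.669])
cv2.imwrite("pics/w14.png",viewer.snapshot("wrist")[:,:,::-1])
E
```

```text
t: 14.48
eef_pos: [591.7, -176.4, 167.7]
orientation: [0.0, -0.408, 0.913, 0.001]
ft_force: [-0.6, -1.0, -0.5]
finger_gap: -0.4
[-0.6146441  -1.04801411 -0.47317415] [-0.04  0.41  0.19 -0.   -1.35 -0.69]
u -68.77528507547582 lat -1.990506203906122
```

View pics/w14.png

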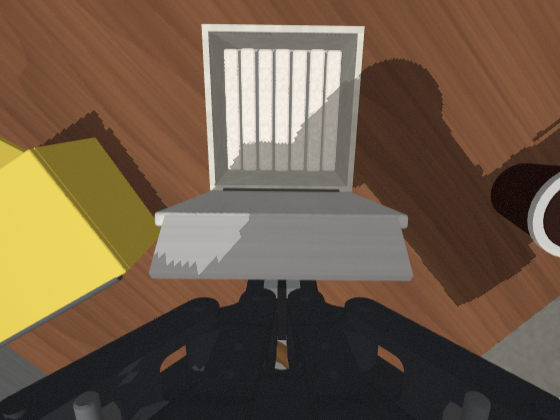

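```bash
python3 -m creep '[[-0.3,-0.35,0.1,0,0,0,1],[-0.65,-0.7,0.1,0,0,0,1],[-1,-1.1,0.1,0,0,0,1],[-1.35,-1.5,0.1,0,0,0,1],[-1.7,-1.9,0.1,0,0,0,1],[-2,-2.2,0.1,0,0,0,1],[-2.2,-2.4,0.1,0,0,0,1]]'; python3 - <<'E'
from h import *
from workcell import manip,viewer
import cv2
s=manip.state();print(s['ft_force'],s['q'].round(2))
f=np.array([-.669,-.743]);print("u",(s['eef_pos'][:2]-[544.2,-226.2])@f, "lat",(s['eef_pos'][:2]-[544.2,-226.2])@[-.743,.669])
cv2.imwrite("pics/w15.png",viewer.snapshot("wrist")[:,:,::-1])
E
```

```text
t: 15.12
eef_pos: [569.9, -200.3, 168.7]
orientation: [0.0, -0.408, 0.913, 0.001]
ft_force: [-0.2, 0.0, 0.1]
finger_gap: -0.1
[-0.15521518  0.00156319  0.10464629] [-0.08  0.38  0.15 -0.   -1.34 -0.65]
u -36.43485007230396 lat -1.7109460508473688
```

View pics/w15.png

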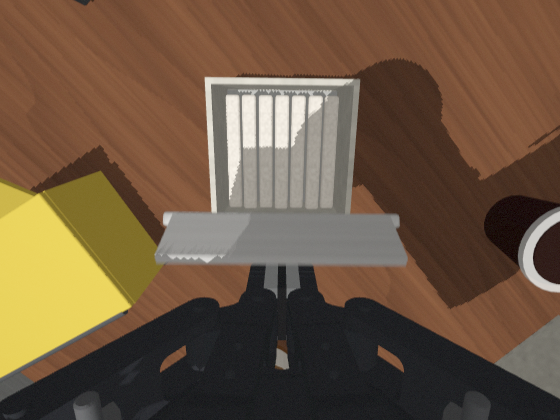

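```bash
python3 -m creep '[[-0.3,-0.35,0,0,0,0,1],[-0.65,-0.7,0,0,0,0,1],[-1,-1.1,0,0,0,0,1],[-1,-1.1,0,0,0,0,1],[-1,-1.1,0,0,0,0,1],[-1,-1.1,0,0,0,0,1]]'; python3 - <<'E'
from h import *
from workcell import manip,viewer
import cv2
cv2.imwrite("pics/w16.png",viewer.snapshot("wrist")[:,:,::-1])
E
```

```text
t: 15.67
eef_pos: [560.4, -210.7, 168.6]
orientation: [0.0, -0.408, 0.913, 0.001]
ft_force: [0.3, 0.2, 0.7]
finger_gap: -0.3
```

View pics/w16.png

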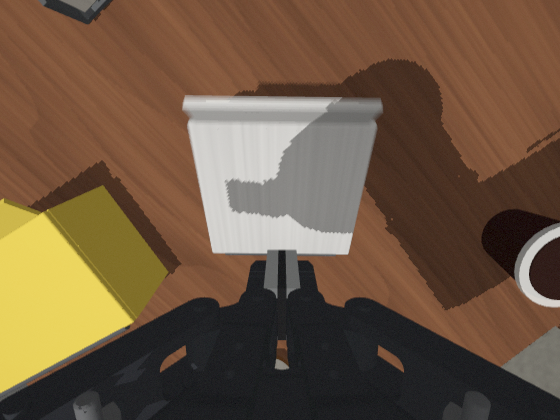

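Lid is down or falling the last bit. I'll retreat straight up and inspect everything.

```bash
python3 -m creep '[[0,0,3,0,0,0,1],[0,0,7,0,0,0,1],[0,0,11,0,0,0,1],[0,0,15,0,0,0,1],[-3,1,15,0,0,0,1],[-7,2,15,0,0,0,1],[-11,3,15,0,0,0,1],[-15,3,15,0,0,0,1],[-19,3,15,0,0,0,1],[-21,3,15,0,0,0,1],[-21,3,15,0,0,0,1],[-21,3,15,0,0,0,1]]'; python3 - <<'E'
from h import *
from workcell import manip,viewer
import cv2
for n in("scene","top"): cv2.imwrite(f"pics/{n}_end.png",viewer.snapshot(n)[:,:,::-1])
a=cv2.imread("pics/scene_end.png")
cv2.imwrite("pics/s17.png",cv2.resize(a[130:330,190:400],None,fx=3,fy=3,interpolation=cv2.INTER_CUBIC))
E
```

```text
t: 16.72
eef_pos: [349.7, -180.6, 319.5]
orientation: [0.002, -0.408, 0.913, 0.001]
ft_force: [0.5, -0.2, 0.1]
finger_gap: -0.6
```

View pics/s17.png

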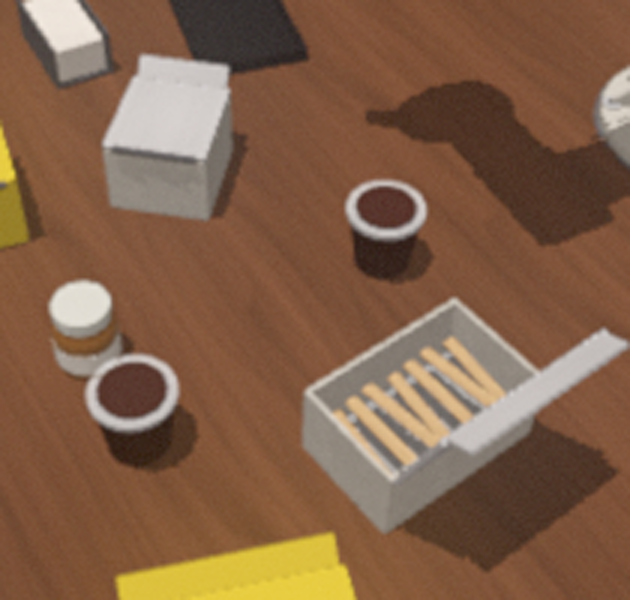

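View pics/top_end.png

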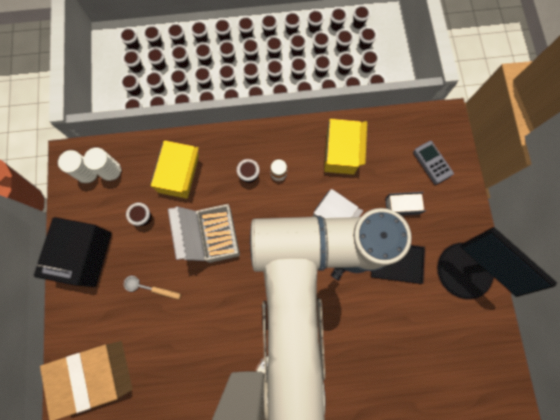

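```bash
python3 -m creep '[[0,0,0,0,0,0,1],[0,0,0,0,0,0,1],[0,0,0,0,0,0,1],[0,0,0,0,0,0,1]]'; python3 - <<'E'
from workcell import manip
print(manip.sign_off())
E
```

```text
t: 17.15
eef_pos: [350.7, -180.7, 318.2]
orientation: [-0.0, -0.408, 0.913, 0.002]
ft_force: [0.0, -0.6, 0.2]
finger_gap: 0.1
the job is handed in; nothing more can be done
None
```

The job is handed in at about 17 s of the 61 s allowed. The wide box's lid leans back open by itself, and the narrow box's lid has fallen shut. I pushed the wide lid up from under its lip with the shut fingertips. I then pushed the narrow lid forward from behind until it went over its balance point.

**Last checks**
- **Lids:** the final scene picture shows the wide lid open and the narrow lid shut. I judged both by eye and did not measure the final lid angles.
- **Boxes:** the bottom corners I checked on both boxes are within about 1–2 pixels of where they started.
- **Bystanders:** the cups, syrup, spoon and napkins look unmoved by eye. The arm partly hides the coin tray in the final top view.
- **Forces:** the highest wrist force I read was about 6 N while pushing the wide lid. I only read it at the end of each move, so a brief higher peak could have gone unseen.
- **At hand-in:** the arm was clear of everything, with the wrist reading under 1 N.

**One disagreement:** in the pictures, the shut fingertips ended about 5 mm behind the TCP, while the stated figure is 19 mm ahead. My first approach to the wide lip therefore stopped short of it and too high. I re-measured from the pictures and used the corrected offset from then on.

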